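Slide the job plate under the ticket holder's spring clip

ROBOT

A 6-joint arm with a two-finger parallel gripper is mounted at the origin on the work surface. World frame = base frame: x ahead of the robot, y to its left, z up, the work surface at z = 0. Lengths are in m, angles in rad, forces in N, time in s.
With the tool pointing down it reaches from about 0.425 to 0.95 m from the base axis. Payload 14.7 kg.
Tool frame: the origin (TCP) lies at the very end of the fingers, on their centre line; the grasp point (between the pads) lies grip_depth behind it (grip_depth is the distance from the TCP to the grasp point, in m); x points along the fingers, z is the direction in which the jaws open and shut, and the axes are right-handed (so a half turn about x gives the same grasp; the last joint's range is limited). The gripper opens to 85 mm and grips with 20 to 120 N. Pads are 22 mm wide; open, the fingers measure 114 mm over their backs; the gripper's body (76 mm by 85 mm) begins 54 mm behind the grasp point. The pads swing forward as they close: fully open they stand 13 mm farther back than shut.
Start: joints at [-1.249, 0.48, 1.596, -0, 1.065, -0.047], TCP at [0.234, -0.606, 0.231] pointing down, gripper open.
Joint ranges: [-2.75, 2.75], [-0.82, 2.05], [0.23, 2.67], [-1.56, 4.7], [0.09, 2.69], [-2.92, 2.92]. Speed limits (rad/s): [1.89, 1.89, 2.39, 3.01, 3.01, 3.01].

INTERFACE

Orientations are given as a rotation vector (axis times angle).
In Python, from cell import * gives the robot as it stands.
- The arm moves only by the tool step_arm, never from a script. Its argument "steps" is a list that holds one entry, the list of rows, each a list of 6 numbers: the shift along the tool's x, y, z in m, then the turn, a rotation vector about the tool's x, y, z in degrees. In form: [[[tx, ty, tz, rx, ry, rz], ...]]. A call has exactly 8 rows; each row is the pose to reach, as a shift and turn from the pose commanded when the call began, along the tool's axes at that moment; what a row does not reach only later rows make up. A row lasts 1/12 s, in which the tool goes at most 41.7 mm and 7.16 degrees, less where a joint would pass 70% of its speed; a pose out of reach is approached as far as the arm can. A call with a gripper value outside its range is refused whole. "gripper" is the opening, from 0 (shut) to 1 (fully open), set as the call begins (left out, the last holds). The fingers move at their own pace and stop on an object; the grip force is fixed at half the most. Time passes only in rows, so rows that repeat a pose let the fingers close, or fill a call up. It gives the time, the measured TCP pose, the force and the opening at its end, in the units of the state.
- read_state(): the state, without advancing time (a new reading comes with each control period).
- capture(name): name is "scene" or "top" or "wrist"; returns (picture, depth): 400x640x3 uint8, red, green, blue; 400x640 float32, m along the optical axis (not along the pixel's ray), 0 where there is no reading.
- camera_model(name): a dict with "intrinsics" (3x3 intrinsics, pixels), "rvec" (rotation vector, rad) and "tvec" (3), from world to camera coordinates, as OpenCV has them. Camera axes: x right, y down, z forward; pixel columns grow to the right and rows downward; lengths in m; the calibration is good to about 2 mm. The wrist camera is an equidistant fisheye: a pixel r from the principal point sees the ray r / f radians off the axis. A picture is of the moment at which its call begins: read the wrist's pose just before it. camera_model takes no time and is no camera call; for the wrist camera it gives the pose at the moment of the call.
- close_job(): hands the job in, once; it reports no verdict.
Trained networks look in the newest picture that a camera, given by its name, has taken for a name from the list of things; names that differ only in an ending like _2 or _b are one class to them, and where a whole thing is asked for, a point or a joint stands for the part that bears it (a point fixed in the world has none). Each returns a list of dicts, best first, with "score" (0 to 1); they miss things now and then, are a little off and sometimes report something else, mostly with a low value. They report only what shows in the picture. A call takes as long as a camera call. They do not tell look-alikes from the thing itself.
- find_in(camera, query): "rect" ([centre column, centre row, width, height] in pixels, round what is visible of it).
- regions_of(camera, query): "pixels" (400x640 bool, what is visible of it) and "rect" ([centre column, centre row, width, height] in pixels, round what is visible of it).
The state is a dict: "clock": time; "qpos": joint angles; "qvel": joint speeds; "joint_efforts": joint torques, N m; "tcp_pos": TCP position; "tool_rot": TCP orientation; "contact_force": force on the tool from outside, world axes, zero at the start; "torque": the same for the moment, N m; "gripper_width": finger opening in m.
Only numpy, scipy, OpenCV 4.12 (cv2) and the standard library are available. Lean on these libraries where they do the work, as an engineer would, in place of code of your own. Each camera call takes 0.05 s, during which the arm holds its last target. There are 200 camera calls.

TASK

Slide the crate's white job plate into the bench ticket holder and leave it clipped there: press the clip's long thumb bar down with one fingertip so that the jaw lifts, keep it down while the other fingertip pushes the plate along its channel under the jaw until it is fully home against the end stop, then let the clip close on it and move the hand clear. Only press and push: do not lift the plate out of its channel, and leave the glass, the tape roll and the stamp where they stand.

Things in the scene. Friction and masses are not known exactly. Their poses are not given: they have to be found in the camera images.
- holder: Dark steel ticket holder with light rails, fixed to the bench. Deck 175 x 90 mm (its x -125..50, y -45..45), top 12 mm above the bench. Origin on the bench plane below the plate's final place. x axis: the way the plate is pushed home; y: towards the thumb bar; z up. Turned up to 0.45 rad either way. Guide rails 8 mm high stand on the deck at y = -31..-26.5 and 26.5..31 (x -70..35).
- home (a point): Point on the holder's deck (12 mm above the bench) where the plate's origin lies when fully home; axes as the holder's. The end stop (12 mm high) has its face 30 mm beyond, at x = +30. Two bearing posts (y 33..43, up to 20 mm above the deck, at x = 35 and -60, 8 mm long) carry the clip's shaft.
- plate: White plastic job plate, loose, 60 (x) x 50 (y) x 6 mm, about 50 g, lying on the deck between the rails (1.5 mm play each side), x along the holder's x. Origin: centre of its underside. At its rear edge (x -30..-25) an upright tab 46 mm wide rises to 22 mm above the deck: push on its rear face (x = -30). It starts 26 to 42 mm short of home, its front edge (x = +30) before the jaw.
- clip (a joint): Spring clip, a steel rocker on a shaft along the holder's x at holder y = 38, 28 mm above the bench. 0 rad shut; 0.40 at the hard stop, thumb bar fully down; springs back when let go. Shut, its jaw blocks the 6 mm plate; the jaw clears it from about 0.15 rad. Pressing mid-bar takes about 5 N at first, 11 N fully down. Released on the plate it rests at about 0.11.
- thumb_bar (a point): Centre of the top face of the clip's thumb bar, a smooth flat strip 92 mm long (holder x -108..-16), 32 mm wide (y 48..79), beside the channel; a fingertip may slide along it. Moves with the clip. Shut: y = 64, 29 mm above the bench, sloping 0.2 rad up away from the channel. At joint 0.2: level, 24 mm up. At 0.40: sloping 0.2 rad down, about 19 mm up.
- jaw (a point): Centre of the underside of the clip's jaw, a steel nose 10 mm long (holder x 12..22) and 14 mm wide over the middle of the channel, 2 mm above the deck when shut. It rises as the thumb bar goes down. Its arm runs over the rail to the shaft.
- glass: Stemmed glass standing upside down, 86 mm across its rim, 150 mm high, origin at the centre of its underside. Bystander, not to be moved.
- tape: Roll of packing tape lying flat, 96 mm across, 48 mm high, origin at the centre of its underside. Bystander, not to be moved.
- stamp: Wooden hand stamp, 44 mm across its foot, 80 mm high, origin at the centre of its underside. Bystander, not to be moved.
Mind the look-alikes: they are no part of the job. There is more than one size of the holder; the job needs the largest. Of the things shaped like the plate, the white one is meant.

How it is judged:
On the way, in this order (a step that is already met when the one before it is completed fails the run):
1. the clip is held open by a finger while the plate is still before the jaw (value of joint clip above 0.13 rad and contact force between the fingers and clip above 0.5 N and x of plate in the frame of home below -0.016 m), for 0.1 s.
2. the plate is pushed home while a finger still holds the clip down (value of joint clip above 0.13 rad and contact force between the fingers and clip above 0.5 N and x of plate in the frame of home above -0.003 m), for 0.1 s.
At the end, for the whole second after the job is handed in: The plate lies flat in the channel within 3 mm of fully home, and the released clip presses on it with more than 1 N (clip joint 0.06 to 0.15 rad), all at rest (x of plate in the frame of home between -0.003 and 0.003 m and y of plate in the frame of home between -0.004 and 0.004 m and z of plate in the frame of home below 0.002 m and angle between plate's own z axis and vertical below 0.05 rad and value of joint clip between 0.06 and 0.15 rad and contact force between clip and plate above 1 N and linear speed of plate below 0.01 m/s); the robot touches nothing.
It fails at once if the plate is lifted off the deck (z of plate in the frame of home above 0.008 m).
It fails at once if the plate is tipped up (angle between plate's own z axis and vertical above 0.25 rad).
It fails at once if the glass is disturbed (distance of glass from where it was at the start of the episode above 0.015 m or angle between glass's own z axis and vertical above 0.25 rad).
It fails at once if the tape roll is disturbed (distance of tape from where it was at the start of the episode above 0.015 m).
It fails at once if the stamp is disturbed (distance of stamp from where it was at the start of the episode above 0.015 m or angle between stamp's own z axis and vertical above 0.25 rad).
It also fails if it takes over 48 s, if anything falls off the work surface, if the arm or the gripper's body presses on something with over 40 N, if the wrist force passes 120 N, or if a joint passes its speed limit or range.

## Working session

There is one attempt and no reset: what is moved stays moved. The work goes in short steps, Python scripts to look and compute and a tool call to move; the robot and the scene stay as the last step left them, time stands still between calls to the robot, and variables do not carry over. Pictures are saved under pics/ and viewed, about 8 in all and at most 12, crops included, and the job is handed in when it is done.

Besides the shell and the picture viewer there is one more tool, called after "Request:" as name([rows], argument=value, ...), one row to a line, values as JSON. step_arm: Moves the arm, as the interface text tells. Its arguments: {"type":"object","properties":{"steps":{"type":"array"},"gripper":{"type":"number"}},"required":["steps"]}

```bash
mkdir -p pics; ls; python3 - <<'E'
from cell import *
import cv2
print(read_state())
for n in("scene","top"):
    p,d=capture(n); cv2.imwrite(f"pics/{n}0.png",p[:,:,::-1])
    print(n,camera_model(n))
    for q in("holder","plate","thumb_bar","jaw","glass","tape","stamp"):
        for r in find_in(n,q)[:4]: print(q,round(r["score"],2),[int(v) for v in r["rect"]])
E
```

```text
pics
{'clock': 0.0, 'qpos': array([-1.24861725e+00,  4.80820631e-01,  1.59688989e+00, -2.15962623e-06,
        1.06511145e+00, -4.65926048e-02]), 'qvel': array([-2.37636054e-03, -3.93116649e-05, -4.59781775e-04,  8.53818448e-04,
       -6.85558049e-04, -8.93462587e-04]), 'joint_efforts': array([ 4.53767207e-03, -9.50640035e+01, -4.30180120e+01, -3.74245104e-06,
        1.28431318e-02, -8.07537077e-07]), 'tcp_pos': array([ 0.23419351, -0.60588647,  0.2306737 ]), 'tool_rot': array([ 0.93414717,  1.3623981 , -0.93292533]), 'contact_force': array([-0.83399806,  0.07589041,  0.64183945]), 'torque': array([ 0.02123718, -0.02784788, -0.00439344]), 'gripper_width': 0.08528469018269036}
scene {'intrinsics': array([[383.27044049,   0.        , 323.11112417],
       [  0.        , 383.27044049, 196.60852561],
       [  0.        ,   0.        ,   1.        ]]), 'rvec': array([ 0.93326054,  2.54703888, -0.97359393]), 'tvec': array([ 0.40485499, -0.25556315,  1.09101524])}
holder 0.98 [482, 238, 69, 55]
holder 0.96 [338, 156, 60, 33]
holder 0.62 [368, 217, 91, 65]
holder 0.62 [381, 217, 78, 40]
p
[... 372 characters left out ...]
 [430, 284, 29, 35]
top {'intrinsics': array([[441.88278807,   0.        , 316.31289578],
       [  0.        , 441.88278807, 201.86447902],
       [  0.        ,   0.        ,   1.        ]]), 'rvec': array([ 2.18452324, -2.19761872,  0.13093558]), 'tvec': array([0.03659403, 0.55775576, 0.90981881])}
holder 0.91 [277, 227, 63, 81]
holder 0.62 [362, 262, 48, 63]
holder 0.61 [190, 291, 45, 65]
plate 0.97 [286, 224, 24, 25]
plate 0.59 [276, 304, 36, 33]
thumb_bar 0.76 [182, 294, 26, 54]
thumb_bar 0.63 [269, 229, 43, 63]
thumb_bar 0.61 [357, 264, 38, 49]
jaw 0.91 [270, 229, 45, 68]
jaw 0.78 [357, 263, 32, 47]
jaw 0.66 [182, 297, 26, 44]
tape 0.65 [297, 143, 48, 48]
stamp 0.63 [189, 209, 22, 16]
```

```bash
python3 - <<'E'
import cv2
p=cv2.imread("pics/top0.png")[90:350,130:430]; cv2.imwrite("pics/top0z.png",cv2.resize(p,None,fx=2.6,fy=2.3,interpolation=cv2.INTER_CUBIC))
p=cv2.imread("pics/scene0.png")[110:320,240:540]; cv2.imwrite("pics/scene0z.png",cv2.resize(p,None,fx=2.6,fy=2.6,interpolation=cv2.INTER_CUBIC))
E
```

```text
(no output)
```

View pics/top0z.png

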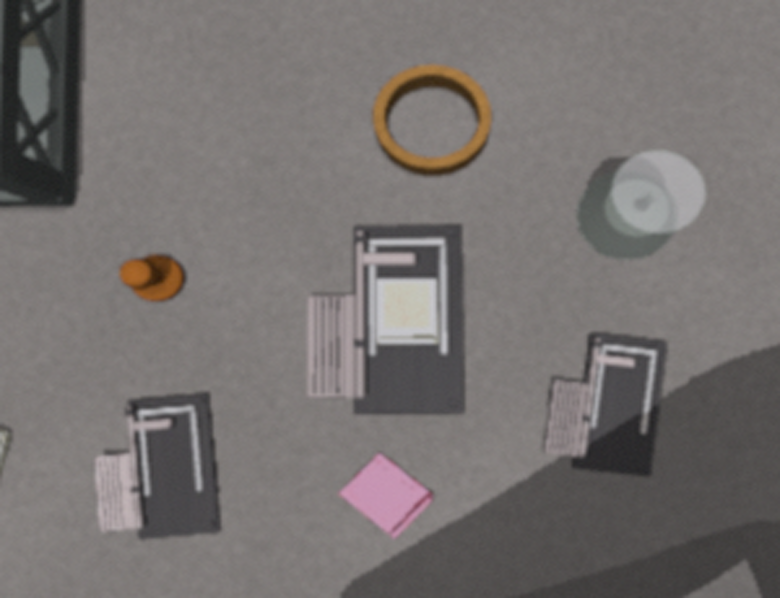

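View pics/scene0z.png

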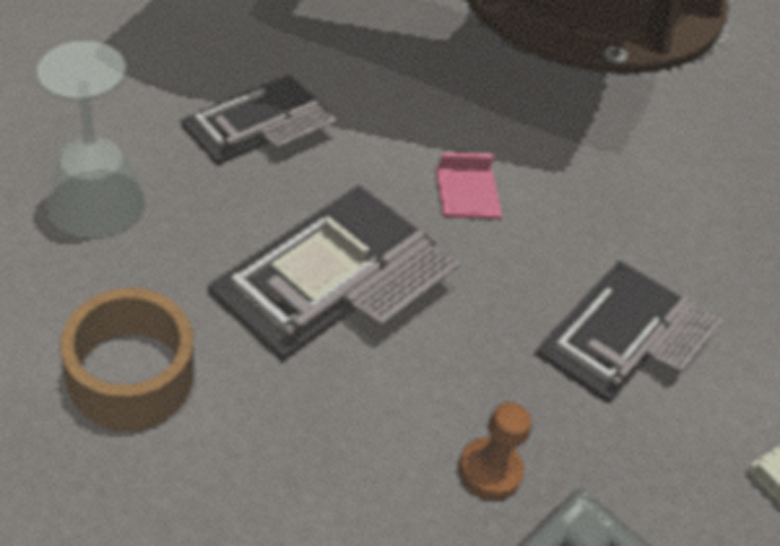

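```bash
cat > h.py <<'E'
import numpy as np,cv2
from cell import *
from scipy.spatial.transform import Rotation as R
def ray(m,uv):
    K=np.array(m["intrinsics"]);Rc=R.from_rotvec(m["rvec"]).as_matrix();c=-Rc.T@m["tvec"]
    uv=np.atleast_2d(uv).astype(float)
    d=np.c_[(uv-K[:2,2])/K[0,0],np.ones(len(uv))]
    return c,d@Rc
def onz(m,uv,z):
    c,d=ray(m,uv); return c+d*((z-c[2])/d[:,2])[:,None]
E
python3 - <<'E'
from h import *
m=camera_model("top")
z=np.array([[354,226],[461,225],[464,411],[354,412]])/[2.6,2.3]+[130,90]
P=onz(m,z,.012); print(P)
o=[[50,45],[50,-45],[-125,-45],[-125,45]]
A,B=np.array(o)/1e3,P[:,:2]
a,b=A-A.mean(0),B-B.mean(0); th=np.arctan2((a[:,0]*b[:,1]-a[:,1]*b[:,0]).sum(),(a*b).sum())
Q=np.array([[np.cos(th),-np.sin(th)],[np.sin(th),np.cos(th)]])
t=B.mean(0)-Q@A.mean(0); print("holder",th,t,np.linalg.norm(A@Q.T+t-B,axis=1))
# plate rear tab top, front edge
pl=onz(m,np.array([[377,278],[437,278]])/[2.6,2.3]+[130,90],.018); print("plate front x in home",(pl[:,:2]-t)@Q)
s=read_state(); print(R.from_rotvec(s["tool_rot"]).as_matrix())
E
```

```text
[[0.58873459 0.14000757 0.012     ]
 [0.58935328 0.05198563 0.012     ]
 [0.41745252 0.05050376 0.012     ]
 [0.41737092 0.13955714 0.012     ]]
holder 0.005278049549409984 [0.54072731 0.09571145] [0.00200342 0.00190111 0.00155302 0.00194321]
plate front x in home [[-0.00083284  0.02501001]
 [-0.00134624 -0.02380607]]
[[ 9.22082809e-06  9.32764393e-01  3.60486597e-01]
 [-2.59733980e-05  3.60486597e-01 -9.32764393e-01]
 [-1.00000000e+00 -7.62201746e-07  2.75510458e-05]]
```

Request:
step_arm([
  [[0, 0.031, -0.024, 5, 0, 0], [0, 0.062, -0.048, 10, 0, 0], [0, 0.094, -0.072, 16, 0, 0], [0, 0.125, -0.095, 20.8, 0, 0], [0, 0.157, -0.119, 20.8, 0, 0], [0, 0.188, -0.143, 20.8, 0, 0], [0, 0.22, -0.167, 20.8, 0, 0], [0, 0.25, -0.19, 20.8, 0, 0]],
], gripper=0.61)

```text
clock: 1.47
tcp_pos: [0.3998, -0.3371, 0.2315]
tool_rot: [1.205, 1.211, -1.205]
contact_force: [1.0, -0.5, -0.5]
gripper_width: 0.0523
```

Request:
step_arm([
  [[0, 0.012, -0.035, 0, 0, 0], [0, 0.024, -0.072, 0, 0, 0], [0, 0.036, -0.11, 0, 0, 0], [0, 0.048, -0.148, 0, 0, 0], [0, 0.058, -0.186, 0, 0, 0], [0, 0.058, -0.226, 0, 0, 0], [0, 0.058, -0.266, 0, 0, 0], [0, 0.058, -0.306, 0, 0, 0]],
])

```text
clock: 2.13
tcp_pos: [0.4551, -0.0308, 0.2315]
tool_rot: [1.205, 1.211, -1.205]
contact_force: [1.9, -0.5, 0.4]
gripper_width: 0.052
```

Request:
step_arm([
  [[0, 0, -0.04, 0, 0, 0], [0, 0, -0.08, 0, 0, 0], [0.02, 0, -0.115, 0, 0, 0], [0.04, 0, -0.145, 0, 0, 0], [0.07, 0, -0.158, 0, 0, 0], [0.09, 0, -0.158, 0, 0, 0], [0.11, 0, -0.158, 0, 0, 0], [0.11, 0, -0.158, 0, 0, 0]],
])

```text
clock: 2.8
tcp_pos: [0.4524, 0.1254, 0.1185]
tool_rot: [1.201, 1.215, -1.208]
contact_force: [-1.0, -0.7, -0.2]
gripper_width: 0.0516
```

```bash
python3 - <<'E'
from h import *
s=read_state(); print(s["clock"],s["tcp_pos"],s["gripper_width"],s["contact_force"]);print(R.from_rotvec(s["tool_rot"]).as_matrix().round(4))
m=camera_model("wrist");p,d=capture("wrist");cv2.imwrite("pics/w1.png",p[:,:,::-1]);print(m)
p,d=capture("scene");cv2.imwrite("pics/s1.png",cv2.resize(p[110:300,280:480,::-1],None,fx=3,fy=3,interpolation=2))
E
```

```text
2.8 [0.45239706 0.12544292 0.11852423] 0.05159291564504923 [-0.98050406 -0.66039879 -0.20564316]
[[-4.5e-03  1.0e+00  6.7e-03]
 [-9.0e-04  6.7e-03 -1.0e+00]
 [-1.0e+00 -4.5e-03  9.0e-04]]
{'intrinsics': array([[309.70691629,   0.        , 323.31910935],
       [  0.        , 309.70691629, 199.43543363],
       [  0.        ,   0.        ,   1.        ]]), 'rvec': array([-2.04308327,  2.03160482,  0.34470508]), 'tvec': array([0.12331416, 0.42130639, 0.4245153 ])}
```

View pics/w1.png

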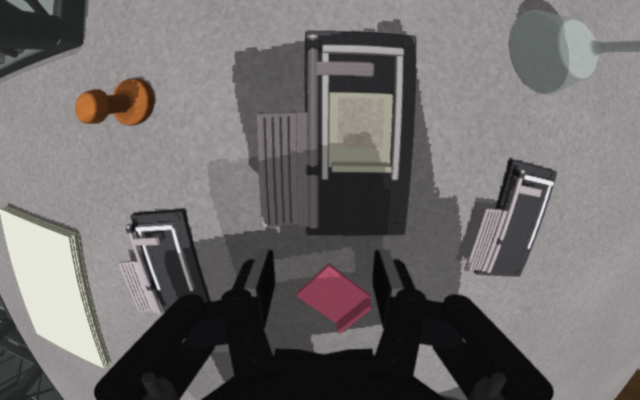

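```bash
cat >> h.py <<'E'
def fz(m,uv,z):
    K=np.array(m["intrinsics"],float);Rc=R.from_rotvec(m["rvec"]).as_matrix();c=-Rc.T@m["tvec"]
    q=cv2.fisheye.undistortPoints(np.array(uv,float).reshape(-1,1,2),K,np.zeros(4)).reshape(-1,2)
    d=np.c_[q,np.ones(len(q))]@Rc
    return c+d*((z-c[2])/d[:,2])[:,None]
def fit(A,B):
    a,b=A-A.mean(0),B-B.mean(0); th=np.arctan2((a[:,0]*b[:,1]-a[:,1]*b[:,0]).sum(),(a*b).sum())
    Q=np.array([[np.cos(th),-np.sin(th)],[np.sin(th),np.cos(th)]]);t=B.mean(0)-Q@A.mean(0)
    return th,Q,t,np.linalg.norm(A@Q.T+t-B,axis=1)
E
python3 - <<'E'
from h import *
m={'intrinsics':np.array([[309.70691629,0,323.31910935],[0,309.70691629,199.43543363],[0,0,1]]),'rvec':np.array([-2.04308327,2.03160482,0.34470508]),'tvec':np.array([0.12331416,0.42130639,0.4245153])}
P=fz(m,[[306,31],[417,34],[406,234],[306,233]],.012)
th,Q,t,e=fit(np.array([[50,45],[50,-45],[-125,-45],[-125,45]])/1e3,P[:,:2])
print(P.round(4),th,t,e)
for uv,z in (([[331,94],[392,94]],.018),([[332,170],[390,172]],.034),([[258,114],[265,226]],.032)): print(((fz(m,uv,z)[:,:2]-t)@Q).round(4))
im=cv2.imread("pics/w1.png")[20:245,220:430];cv2.imwrite("pics/w1z.png",cv2.resize(im,None,fx=2.6,fy=2.6,interpolation=2))
E
```

```text
[[0.5895 0.1403 0.012 ]
 [0.5916 0.0514 0.012 ]
 [0.417  0.0503 0.012 ]
 [0.4183 0.1412 0.012 ]] 0.001480422343700292 [0.54159401 0.09585813] [0.00209029 0.00049241 0.00052738 0.00185857]
[[-0.0034  0.0247]
 [-0.0019 -0.023 ]]
[[-0.0602  0.0239]
 [-0.0613 -0.0207]]
[[-0.0176  0.079 ]
 [-0.1077  0.078 ]]
```

View pics/w1z.png

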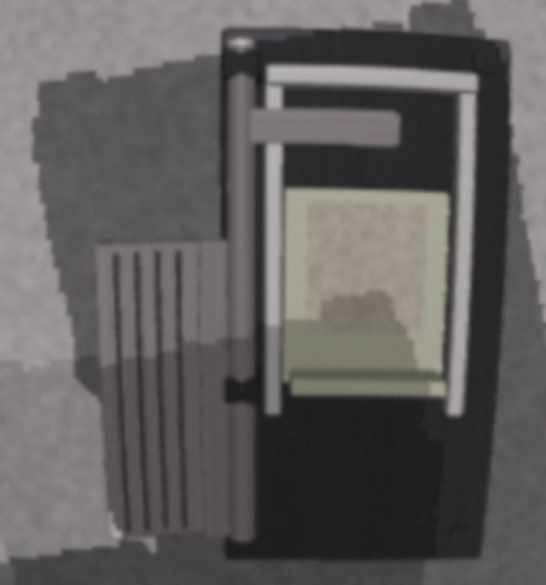

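Request:
step_arm([
  [[0.02, 0.003, 0, 0, 0, 0], [0.045, 0.003, 0, 0, 0, 0], [0.065, 0.003, 0, 0, 0, 0], [0.075, 0.003, 0, 0, 0, 0], [0.08, 0.003, 0, 0, 0, 0], [0.08, 0.003, 0, 0, 0, 0], [0.08, 0.003, 0, 0, 0, 0], [0.08, 0.003, 0, 0, 0, 0]],
])

```text
clock: 3.57
tcp_pos: [0.4581, 0.1255, 0.0424]
tool_rot: [1.206, 1.211, -1.204]
contact_force: [-0.4, 0.4, 0.1]
gripper_width: 0.0522
```

```bash
python3 - <<'E'
from h import *
s=read_state(); print(s["clock"],s["tcp_pos"],s["contact_force"])
print(R.from_rotvec(s["tool_rot"]).as_matrix().round(4))
p,d=capture("wrist");p2,_=capture("scene")
a=cv2.resize(p[20:320,200:450,::-1],(500,600),interpolation=2);b=cv2.resize(p2[140:270,310:440,::-1],(600,600),interpolation=2)
cv2.imwrite("pics/w2.png",cv2.resize(np.hstack([a,b]),(800,436),interpolation=3))
E
```

```text
3.5667 [0.45814555 0.12551817 0.04241597] [-0.3806797   0.3976656   0.09741549]
[[ 1.6e-03  1.0e+00  5.7e-03]
 [ 3.0e-04  5.7e-03 -1.0e+00]
 [-1.0e+00  1.6e-03 -3.0e-04]]
```

View pics/w2.png

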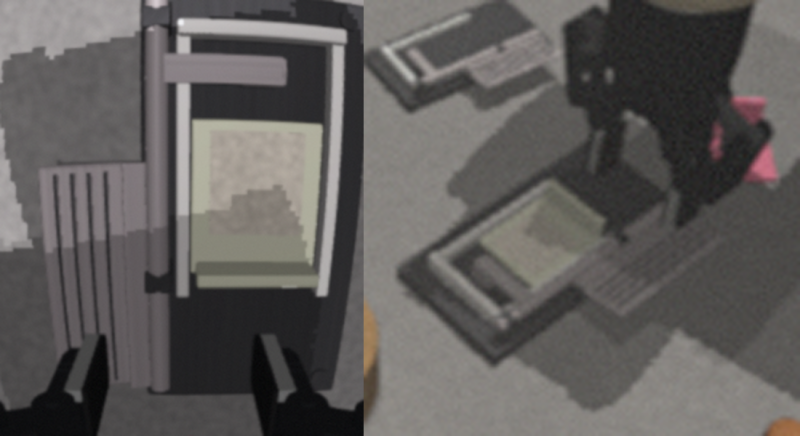

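Request:
step_arm([
  [[0.003, 0, 0, 0, 0, 0], [0.006, 0, 0, 0, 0, 0], [0.008, 0, 0, 0, 0, 0], [0.01, 0, 0, 0, 0, 0], [0.012, 0, 0, 0, 0, 0], [0.014, 0, 0, 0, 0, 0], [0.014, 0, 0, 0, 0, 0], [0.014, 0, 0, 0, 0, 0]],
])

```text
clock: 4.33
tcp_pos: [0.4572, 0.1254, 0.0271]
tool_rot: [1.205, 1.212, -1.205]
contact_force: [0.1, -0.1, -0.6]
gripper_width: 0.0521
```

Request:
step_arm([
  [[0.002, 0, 0, 0, 0, 0], [0.004, 0, 0, 0, 0, 0], [0.006, 0, 0, 0, 0, 0], [0.006, 0, 0, 0, 0, 0], [0.006, 0, 0, 0, 0, 0], [0.006, 0, 0, 0, 0, 0], [0.006, 0, 0, 0, 0, 0], [0.006, 0, 0, 0, 0, 0]],
])

```text
clock: 5.0
tcp_pos: [0.4575, 0.1254, 0.0215]
tool_rot: [1.205, 1.212, -1.205]
contact_force: [-1.1, -1.2, 8.1]
gripper_width: 0.052
```

Request:
step_arm([
  [[0.002, 0, 0, 0, 0, 0], [0.004, 0, 0, 0, 0, 0], [0.004, 0, 0, 0, 0, 0], [0.004, 0, 0, 0, 0, 0], [0.004, 0, 0, 0, 0, 0], [0.004, 0, 0, 0, 0, 0], [0.004, 0, 0, 0, 0, 0], [0.004, 0, 0, 0, 0, 0]],
])

```text
clock: 5.67
tcp_pos: [0.4576, 0.1252, 0.0177]
tool_rot: [1.205, 1.211, -1.204]
contact_force: [-1.9, -5.8, 15.8]
gripper_width: 0.0524
```

```bash
python3 - <<'E'
from h import *
s=read_state(); print(s["clock"],s["tcp_pos"],s["contact_force"])
m=camera_model("wrist");p,d=capture("wrist");p2,_=capture("scene");print(m)
cv2.imwrite("pics/w3r.png",p[:,:,::-1])
a=cv2.resize(p[20:320,200:450,::-1],(500,600),interpolation=2);b=cv2.resize(p2[140:270,310:440,::-1],(600,600),interpolation=2)
cv2.imwrite("pics/w3.png",cv2.resize(np.hstack([a,b]),(800,436),interpolation=3))
E
```

```text
5.6667 [0.4576088  0.12523482 0.01772669] [-1.87591754 -5.76238871 15.77996941]
{'intrinsics': array([[309.70691629,   0.        , 323.31910935],
       [  0.        , 309.70691629, 199.43543363],
       [  0.        ,   0.        ,   1.        ]]), 'rvec': array([-2.04569224,  2.03586595,  0.34096713]), 'tvec': array([0.12366273, 0.46039714, 0.32877147])}
```

View pics/w3.png

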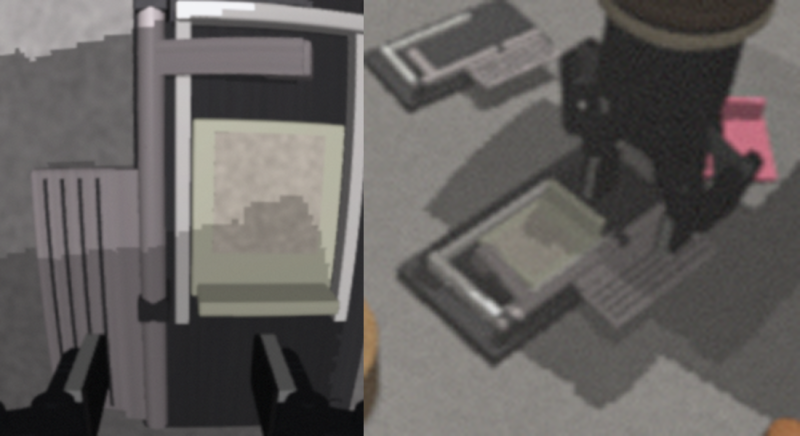

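Request:
step_arm([
  [[-0.001, 0.004, 0, 0, 0, 0], [-0.001, 0.008, 0, 0, 0, 0], [-0.001, 0.012, 0, 0, 0, 0], [-0.001, 0.016, 0, 0, 0, 0], [-0.001, 0.02, 0, 0, 0, 0], [-0.001, 0.024, 0, 0, 0, 0], [-0.001, 0.027, 0, 0, 0, 0], [-0.001, 0.03, 0, 0, 0, 0]],
])

```text
clock: 6.43
tcp_pos: [0.4861, 0.1255, 0.0183]
tool_rot: [1.203, 1.213, -1.207]
contact_force: [-8.5, 2.2, 12.4]
gripper_width: 0.0522
```

```bash
python3 - <<'E'
from h import *
s=read_state(); print(s["clock"],s["tcp_pos"],s["contact_force"])
p,d=capture("wrist");p2,_=capture("scene")
a=cv2.resize(p[20:320,200:450,::-1],(500,600),interpolation=2);b=cv2.resize(p2[140:270,310:440,::-1],(600,600),interpolation=2)
cv2.imwrite("pics/w4.png",cv2.resize(np.hstack([a,b]),(800,436),interpolation=3))
E
```

```text
6.4333 [0.48605531 0.12545706 0.01830688] [-8.49036642  2.19338623 12.4092285 ]
```

View pics/w4.png

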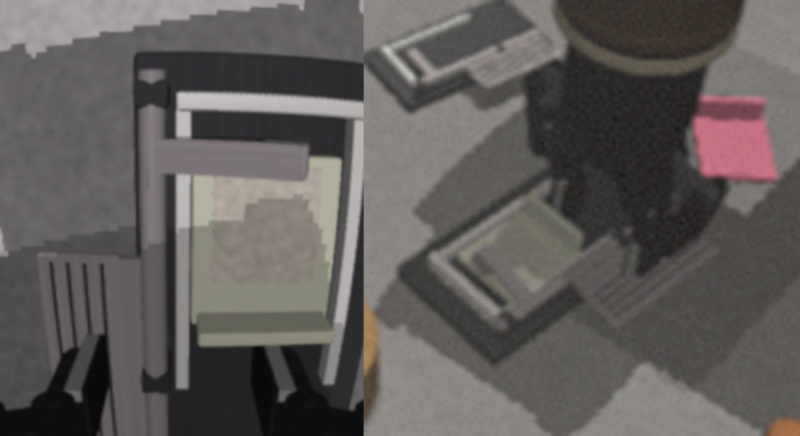

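Request:
step_arm([
  [[0, 0.003, 0, 0, 0, 0], [0, 0.006, 0, 0, 0, 0], [0, 0.009, 0, 0, 0, 0], [0, 0.011, 0, 0, 0, 0], [0, 0.012, 0, 0, 0, 0], [0, 0.012, 0, 0, 0, 0], [0, 0.012, 0, 0, 0, 0], [0, 0.012, 0, 0, 0, 0]],
])

```text
clock: 7.2
tcp_pos: [0.4984, 0.1256, 0.0184]
tool_rot: [1.204, 1.213, -1.206]
contact_force: [-6.2, 0.3, 11.8]
gripper_width: 0.052
```

Request:
step_arm([
  [[0, 0.001, 0, 0, 0, 0], [0, 0.002, 0, 0, 0, 0], [0, 0.003, 0, 0, 0, 0], [0, 0.003, 0, 0, 0, 0], [0, 0.003, 0, 0, 0, 0], [0, 0.003, 0, 0, 0, 0], [0, 0.003, 0, 0, 0, 0], [0, 0.003, 0, 0, 0, 0]],
])

```text
clock: 7.87
tcp_pos: [0.4996, 0.1255, 0.0181]
tool_rot: [1.202, 1.215, -1.209]
contact_force: [-12.8, 2.0, 15.5]
gripper_width: 0.0526
```

Request:
step_arm([
  [[0, 0.001, 0, 0, 0, 0], [0, 0.002, 0, 0, 0, 0], [0, 0.003, 0, 0, 0, 0], [0, 0.003, 0, 0, 0, 0], [0, 0.003, 0, 0, 0, 0], [0, 0.003, 0, 0, 0, 0], [0, 0.003, 0, 0, 0, 0], [0, 0.003, 0, 0, 0, 0]],
])

```text
clock: 8.53
tcp_pos: [0.4998, 0.1253, 0.0178]
tool_rot: [1.2, 1.218, -1.213]
contact_force: [-25.1, 4.0, 20.9]
gripper_width: 0.0523
```

```bash
python3 - <<'E'
from h import *
s=read_state(); print(s["clock"],s["tcp_pos"],s["contact_force"])
m=camera_model("wrist");p,d=capture("wrist");print(m)
cv2.imwrite("pics/w5.png",cv2.resize(p[60:320,220:450,::-1],None,fx=2.3,fy=2.3,interpolation=2))
E
```

```text
8.5333 [0.49977207 0.12525513 0.01775096] [-25.1166223    4.01624214  20.85361706]
{'intrinsics': array([[309.70691629,   0.        , 323.31910935],
       [  0.        , 309.70691629, 199.43543363],
       [  0.        ,   0.        ,   1.        ]]), 'rvec': array([-2.03873343,  2.03012303,  0.34933398]), 'tvec': array([0.12365048, 0.49828967, 0.3474061 ])}
```

View pics/w5.png

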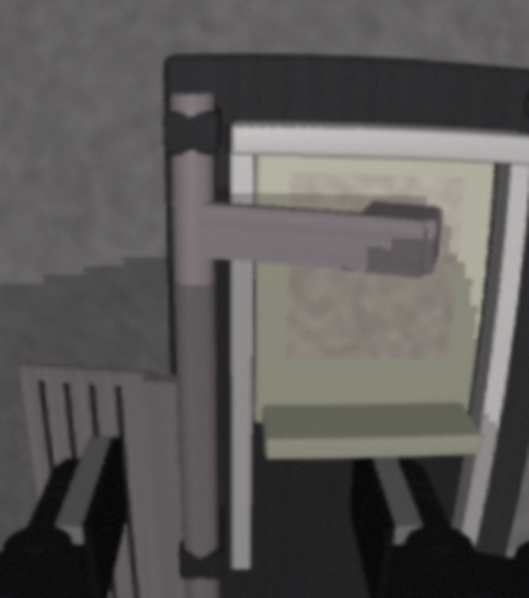

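Request:
step_arm([
  [[0, -0.003, 0, 0, 0, 0], [0, -0.006, 0, 0, 0, 0], [0, -0.009, 0, 0, 0, 0], [0, -0.012, 0, 0, 0, 0], [0, -0.015, 0, 0, 0, 0], [0, -0.018, 0, 0, 0, 0], [0, -0.018, 0, 0, 0, 0], [0, -0.018, 0, 0, 0, 0]],
])

```text
clock: 9.25
tcp_pos: [0.4894, 0.126, 0.0191]
tool_rot: [1.208, 1.209, -1.202]
contact_force: [3.9, 1.6, 10.8]
gripper_width: 0.052
```

Request:
step_arm([
  [[-0.003, 0, 0, 0, 0, 0], [-0.006, 0, 0, 0, 0, 0], [-0.009, 0, 0, 0, 0, 0], [-0.012, 0, 0, 0, 0, 0], [-0.02, 0, 0, 0, 0, 0], [-0.035, 0, 0, 0, 0, 0], [-0.06, 0, 0, 0, 0, 0], [-0.08, 0, 0, 0, 0, 0]],
])

```text
clock: 9.92
tcp_pos: [0.4869, 0.1255, 0.0996]
tool_rot: [1.204, 1.212, -1.206]
contact_force: [0.4, 0.3, 1.1]
gripper_width: 0.0523
```

Request:
step_arm([
  [[-0.03, 0, 0, 0, 0, 0], [-0.05, 0, 0, 0, 0, 0], [-0.05, 0, 0, 0, 0, 0], [-0.05, 0, 0, 0, 0, 0], [-0.05, 0, 0, 0, 0, 0], [-0.05, 0, 0, 0, 0, 0], [-0.05, 0, 0, 0, 0, 0], [-0.05, 0, 0, 0, 0, 0]],
])

```text
clock: 10.58
tcp_pos: [0.4868, 0.1255, 0.1475]
tool_rot: [1.204, 1.213, -1.206]
contact_force: [0.3, -0.3, 0.3]
gripper_width: 0.0521
```

```bash
python3 - <<'E'
from h import *
s=read_state(); print(s["clock"],s["tcp_pos"],s["contact_force"])
m=camera_model("wrist");p,d=capture("wrist");print(m)
cv2.imwrite("pics/w6r.png",p[:,:,::-1])
cv2.imwrite("pics/w6.png",cv2.resize(p[20:270,220:450,::-1],None,fx=2.3,fy=2.3,interpolation=2))
E
```

```text
10.5833 [0.48684733 0.12548188 0.14753118] [ 0.30577569 -0.28912769  0.26035608]
{'intrinsics': array([[309.70691629,   0.        , 323.31910935],
       [  0.        , 309.70691629, 199.43543363],
       [  0.        ,   0.        ,   1.        ]]), 'rvec': array([-2.04422713,  2.03454421,  0.34277168]), 'tvec': array([0.12367836, 0.44500398, 0.4619623 ])}
```

View pics/w6.png

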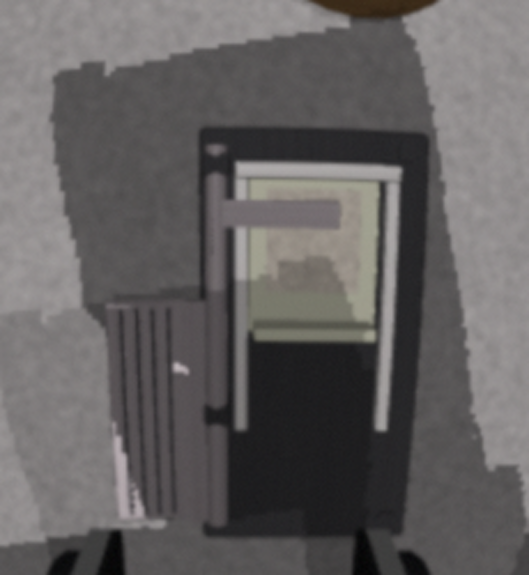

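```bash
python3 - <<'E'
from h import *
m=camera_model("wrist")
c=lambda l:np.array(l)/2.3+[220,20]
th,Q,t,e=fit(np.array([[50,45],[50,-45],[-125,-45],[-125,45]])/1e3,fz(m,c([[201,129],[427,136],[401,534],[206,533]]),.012)[:,:2])
print(th,t,e)
print((fz(m,c([[254,339],[375,341]]),.034)[:,:2]-t)@Q, (fz(m,c([[250,180],[379,181]]),.018)[:,:2]-t)@Q)
print(read_state()["qvel"].round(3)); close_job()
E
```

```text
0.00264113371391576 [0.54100882 0.09631425] [0.00179368 0.0020827  0.00120775 0.00260207]
[[-0.02966024  0.02395387]
 [-0.02998909 -0.02134561]] [[ 0.02849033  0.02546749]
 [ 0.02936492 -0.02364508]]
[-0.    -0.002 -0.004  0.     0.    -0.   ]
the job is handed in; nothing more can be done
```

The white job plate is home in the largest holder with the clip closed on it, and I've handed the job in. The hand-in gives no verdict.

**What I did:** One fingertip held the thumb bar down at about 12–16 N while the other pushed the tab along the channel. At the end stop the push force climbed to 25 N and the plate stopped moving. I then backed the hand off the tab, let the clip close, and raised the hand to about 0.15 m above the bench.

**Last checks:**
- **Plate position:** from the wrist camera, the tab's rear face is at x ≈ -29.8 mm (ideal -30) and the front edge at about +29 mm (ideal +30). The camera measurement is good to about 2 mm.
- **Clip:** the jaw is over the plate and the bar looks sprung back, but I couldn't measure the clip angle or its pressing force directly.
- **Hand:** the contact force is about zero, and the arm was practically still.
- **Bystanders:** I didn't view the glass, tape roll and stamp again at the end. The arm's path stayed clear of them.

No check failed or disagreed with another.

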